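# Clean the glue pot and pack the repair kit

### The job

Take the upright brush out of its wooden block and scrub out the empty metal glue pot where it stands on the bench: right down to the bottom, up by at least half the pot's depth, and right down to the bottom again, then stand the brush back in its block. After that pack the pot, the wooden heel and the amber jar side by side in the narrow plywood tray, so that all three stand upright and flat on its floor; it is a snug fit, so the heel must go with its longer side across the tray. Set things down rather than drop them, do not tip the pot, heel or jar over, and leave the other things on the bench where they are.

Things in the scene. Friction and masses are not known exactly. Their poses are not given: they have to be found in the camera images.
- tray: narrow open plywood tray, fixed to the bench: outside 73 x 170 x 42 mm (x, y, z), inside 61 x 158 mm, floor 5 mm thick, walls 6 mm thick and 42 mm high from the bench; origin on the bench under its centre, long side along its y axis. The pot, heel and jar are taller than its walls, so fingers can hold them above the long walls
- brush_block: dark wooden block, fixed to the bench, 72 x 72 x 60 mm, with a square well 36 x 36 mm, 45 mm deep, open at the top in its middle (well floor 15 mm above the bench), in which the brush stands; origin on the bench under its centre, z up
- brush: long brush standing upright, head down: round bristle head of diameter 28 mm and 45 mm high, above it a round wooden handle of diameter 15 mm, 165 mm overall; origin at the centre of the bristle end (underside), z along the handle, upward
- pot: open round aluminium glue pot, outer diameter 54 mm, inner diameter 48 mm, 76 mm high, bottom 4 mm thick; origin under its centre, z up to the mouth
- heel: wooden block heel with a black rubber base, standing upright: 40 mm along its x axis, 54 mm along its y axis, 74 mm high; the +x side has rounded corners (radius 14 mm), leaving flats 26 mm wide at the two ends in y, whose middle lies 7 mm towards -x; origin under the centre of the 40 x 54 mm outline, z up
- jar: closed amber glass jar with a black screw lid, diameter 50 mm, 78 mm high; origin under its centre, z up
- last: bystander: brown shoe last with a pale wooden leg, 220 mm long, 68 mm wide, 105 mm high, lying sole down; origin under its middle, x towards the toe
- tack_tin: bystander: flat steel tack tin, diameter 50 mm, 20 mm high; origin under its centre
- spool: bystander: white thread spool standing on end, diameter 36 mm, 36 mm high; origin under its centre
- lift: bystander: flat black rubber heel lift, 62 x 52 x 12 mm (x, y, z); origin under its centre
- bottle: bystander: tall white bottle, diameter 64 mm, 190 mm high; origin under its centre
- hammer: bystander: hammer lying along its x axis, about 280 mm long, head at +x
- screwdriver: bystander: screwdriver lying along its x axis, about 200 mm long, tip at +x
There are look-alikes about, which are no part of the job. Of the things that look like the brush, the middle-sized one is meant.

How it is judged:
On the way, in this order (a step that is already met when the one before it is completed fails the run):
1. brush held, its bristle end within 10 mm of the pot's bottom, the pot upright outside the tray (z of brush in the frame of pot below 0.014 m and horizontal distance between brush and pot below 0.014 m and angle between pot's own z axis and vertical below 0.15 rad and contact force between the fingers and brush above 0.5 N and horizontal distance between pot and tray above 0.1 m), for 0.05 s.
2. brush drawn up inside the pot until its bristle end is at least 36 mm above the pot's bottom, still over the pot (z of brush in the frame of pot above 0.04 m and horizontal distance between brush and pot below 0.014 m and angle between pot's own z axis and vertical below 0.15 rad and contact force between the fingers and brush above 0.5 N and horizontal distance between pot and tray above 0.1 m), for 0.05 s.
3. brush down within 10 mm of the pot's bottom again (all of step 1), for 0.05 s.
4. brush standing in its block again and let go (horizontal distance between brush and brush_block below 0.012 m and z of brush in the frame of brush_block below 0.022 m and angle between brush's own z axis and vertical below 0.2 rad and contact force between the fingers and brush below 0.1 N), for 0.2 s.
At the end, for the whole second after the job is handed in: The brush stands in its block (bristle end within 12 mm of the block's axis and 7 mm of the well's floor, leaning less than 0.2 rad); the pot, the heel and the jar all stand inside the tray on its floor (underside within 4 mm of it), upright within 0.1 rad, all at rest (horizontal distance between brush and brush_block below 0.012 m and z of brush in the frame of brush_block below 0.022 m and angle between brush's own z axis and vertical below 0.2 rad and linear speed of each of brush, pot, heel, jar below 0.03 m/s and x of pot in the frame of tray between -0.015 and 0.015 m and y of pot in the frame of tray between -0.075 and 0.075 m and z of pot in the frame of tray between 0.002 and 0.009 m and angle between each of pot, heel, jar's own z axis and vertical below 0.1 rad and x of heel in the frame of tray between -0.015 and 0.015 m and y of heel in the frame of tray between -0.075 and 0.075 m and z of heel in the frame of tray between 0.002 and 0.009 m and x of jar in the frame of tray between -0.015 and 0.015 m and y of jar in the frame of tray between -0.075 and 0.075 m and z of jar in the frame of tray between 0.002 and 0.009 m); the robot touches nothing.
It fails at once if the pot, heel or jar is tipped over (more than 0.6 rad) (angle between any of pot, heel, jar's own z axis and vertical above 0.6 rad).
It fails at once if the pot, heel, jar or brush is dropped (falls free faster than 0.7 m/s, about 25 mm of fall) ((linear speed of pot above 0.7 m/s and contact force between the fingers and pot below 0.05 N) or (linear speed of heel above 0.7 m/s and contact force between the fingers and heel below 0.05 N) or (linear speed of jar above 0.7 m/s and contact force between the fingers and jar below 0.05 N) or (linear speed of brush above 0.7 m/s and contact force between the fingers and brush below 0.05 N)).
It fails at once if a bystander is moved more than 30 mm (distance of any of last, tack_tin, spool, lift, bottle, hammer, screwdriver from where it was at the start of the episode above 0.03 m).
It also fails if it takes over 72 s, if anything falls off the work surface, if the arm or the gripper's body presses on something with over 40 N, if the wrist force passes 120 N, or if a joint passes its speed limit or range.

### The arm

A 6-joint arm with a two-finger parallel gripper is mounted at the origin on the work surface. World frame = base frame: x ahead of the robot, y to its left, z up, the work surface at z = 0. Lengths are in m, angles in rad, forces in N, time in s.
With the tool pointing down it reaches from about 0.3 to 0.95 m from the base axis. Payload 3.1 kg.
Tool frame: the origin (TCP) lies midway between the tips of the shut fingers; the grasp point (between the pads) lies behind it (r.grip_point_offset is the z of the grasp point in the tool frame, in m); z points along the fingers, x is the direction in which the jaws open and shut, and the axes are right-handed (so a half turn about z gives the same grasp; the last joint's range is limited). The gripper opens to 85 mm and grips with 20 to 120 N. Pads are 22 mm wide; open, the fingers measure 114 mm over their backs; the gripper's body (76 mm by 85 mm) begins 54 mm behind the grasp point. The pads swing forward as they close: fully open they stand 13 mm farther back than shut.
Start: joints at [1.081, 0.308, 1.634, -0, 1.2, -0.07], TCP at [0.255, 0.571, 0.231] pointing down, gripper open.
Joint ranges: [-3.06, 3.06], [-0.79, 1.96], [0.05, 2.63], [-1.19, 4.34], [0.05, 2.64], [-2.94, 2.94]. Speed limits (rad/s): [2.79, 2.79, 3.14, 3.14, 3.14, 3.14].

### API

Orientations are given as a unit quaternion [w, x, y, z].
In Python, from plant import r gives the robot as it stands.
- The arm moves only by the shell command python3 -m inch 'ROWS' [FORCE]. ROWS is JSON, a list of rows, each a list of 5 numbers: the finger opening in mm, from 0 to 85.4, then the shift along the tool's x, y, z in mm, then the turn about the tool's z in rad. A call has 1 to 20 rows; each row shifts and turns the commanded pose from where the row before left it, along the tool's axes as they then stand; what a row does not reach is not made up. A row lasts 1/10 s, in which the tool goes at most 50 mm and 8.59 degrees, less where a joint would pass 70% of its speed; a pose out of reach is approached as far as the arm can. A call is refused whole if a number of a shift passes 50 or a number of a turn 0.15, either way. A call with a gripper value outside its range is refused whole. The fingers move at their own pace and stop on an object; FORCE is the grip in N (left out, the last holds). Time passes only in rows, so rows that do not move let the fingers close. It gives the time, the measured TCP pose, the force and the opening at its end, in the units of the state.
- r.observe(): the state, without advancing time (a new reading comes with each control period).
- r.get_image(name): name is "scene" or "top" or "wrist"; returns (picture, depth): 400x640x3 uint8, red, green, blue; 400x640 float32, m along the optical axis (not along the pixel's ray), 0 where there is no reading.
- r.camera_params(name): a dict with "vertical_fov" (degrees; the focal length in pixels is half the picture's height over the tangent of half this angle, whatever the lens; pixels are square), "cx", "cy" (the principal point, pixels), "k1" (the pictures are not rectified: a ray, as slopes to the right and down, at radius r is drawn at 1 + k1 r^2 times it, then the intrinsics apply), "rvec" (rotation vector, rad) and "tvec" (3), from world to camera coordinates, as OpenCV has them. Camera axes: x right, y down, z forward; pixel columns grow to the right and rows downward; lengths in m; the calibration is good to about 2 mm. A picture is of the moment at which its call begins: read the wrist's pose just before it. camera_params takes no time and is no camera call; for the wrist camera it gives the pose at the moment of the call.
- r.finish_job(): hands the job in, once; it reports no verdict.
The state is a dict: "time": time; "joints": joint angles; "dq": joint speeds; "joint_efforts": joint torques, N m; "ee_pos": TCP position; "orientation": TCP orientation; "wrist_force": force on the tool from outside, world axes, zero at the start; "torque": the same for the moment, N m; "gripper_width": opening from 0.0 (shut) to 1.0 (fully open).
Only numpy, scipy, OpenCV 4.12 (cv2) and the standard library are available. Lean on these libraries where they do the work, as an engineer would, in place of code of your own. Each camera call takes 0.05 s, during which the arm holds its last target. There are 200 camera calls.

## Working session

There is one attempt and no reset: what is moved stays moved. The work goes in short steps, Python scripts to look and compute and a shell command to move; the robot and the scene stay as the last step left them, time stands still between calls to the robot, and variables do not carry over. Pictures are saved under pics/ and viewed, about 8 in all and at most 12, crops included, and the job is handed in when it is done.

```bash
ls; mkdir -p pics; cat > h.py <<'E'
import numpy as np, cv2
from plant import r
def cam(name):
    p=r.camera_params(name); f=200/np.tan(np.radians(p["vertical_fov"])/2)
    R=cv2.Rodrigues(np.array(p["rvec"],float))[0]; return f,p["cx"],p["cy"],p["k1"],R,np.array(p["tvec"],float)
def rays(c,u,v):
    f,cx,cy,k,R,t=c; x=(np.asarray(u,float)-cx)/f; y=(np.asarray(v,float)-cy)/f
    rd=np.hypot(x,y); q=rd.copy()
    for _ in range(20): q=rd/(1+k*q*q)
    s=1/(1+k*q*q); return np.stack([x*s,y*s,np.ones_like(x)],-1)
def onplane(c,u,v,z):
    d=rays(c,u,v)@c[4]; o=-c[4].T@c[5]; return o+d*((z-o[2])/d[...,2])[...,None]
def cloud(c,D):
    v,u=np.mgrid[:400,:640]; return ((rays(c,u,v)*D[...,None])-c[5])@c[4]
E
python3 - <<'E'
from h import *
for n in("top","scene"):
    c=cam(n); I,D=r.get_image(n); np.savez("/tmp/%s.npz"%n,I=I,D=D,P=cloud(c,D)); cv2.imwrite("pics/%s0.png"%n,I[...,::-1]); print(n,c[0],c[3],-c[4].T@c[5])
s=r.observe();print(s["ee_pos"],s["orientation"],r.grip_point_offset,s["gripper_width"],s["time"])
E
```

```text
pics
top 494.6825159664109 -0.08607433888740741 [0.33460108 0.02719835 1.35009482]
scene 368.22567305873855 -0.009968294933303827 [1.0289955  0.66677612 0.61710572]
[0.25439516 0.57005408 0.23016272] [ 5.07477174e-04  8.38919590e-01  5.44254368e-01 -9.20941913e-04] -0.0187 0.9999106354596115 0.1
```

View pics/top0.png

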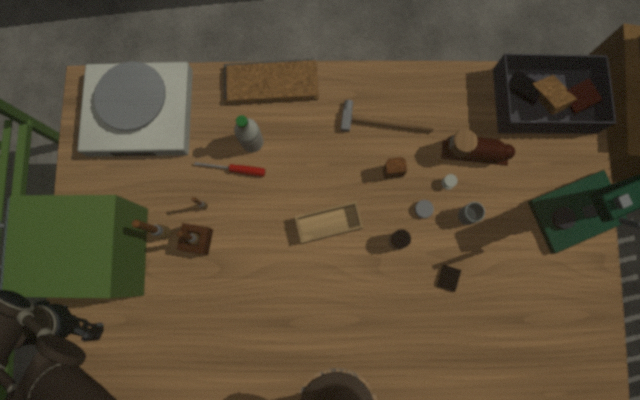

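View pics/scene0.png

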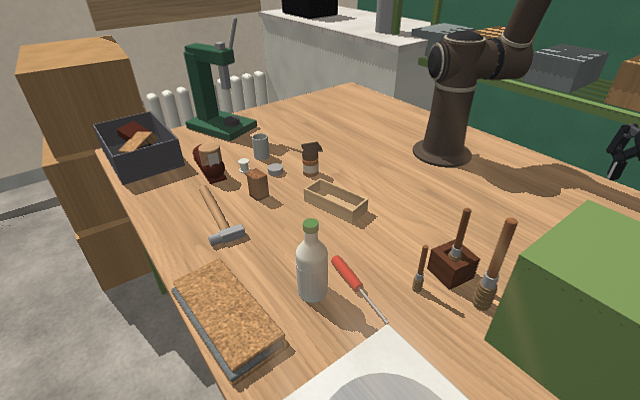

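```bash
python3 - <<'E'
from h import *
d=np.load("/tmp/top.npz");P=d["P"];I=d["I"]
Z=P[...,2]
print("table z",np.median(Z[250:300,250:380]))
m=((Z>0.012)&(Z<0.35)&(d["D"]>0)).astype(np.uint8)
n,l,st,ce=cv2.connectedComponentsWithStats(m)
for i in range(1,n):
    if st[i,4]<25 : continue
    q=P[l==i]; zt=np.percentile(q[:,2],97); t=q[q[:,2]>zt-.012]
    print(ce[i].round(),st[i,4],"ztop %.3f"%zt,"ext",q[:,:2].min(0).round(3),q[:,:2].max(0).round(3),"top mid",((t.min(0)+t.max(0))/2)[:2].round(3),"med",np.median(t,0)[:2].round(3))
J=I[170:310,100:300]; a=cv2.resize(J,None,fx=4,fy=4,interpolation=cv2.INTER_CUBIC)[:, :800]
b=cv2.imread("pics/scene0.png")[190:320,390:540]
cv2.imwrite("pics/crop.png",np.clip(cv2.resize(b,None,fx=4,fy=4,interpolation=cv2.INTER_CUBIC),0,255))
S=np.load("/tmp/scene.npz");P=S["P"]
for nm,(u0,u1,v0,v1) in dict(small=(415,430,243,292),mid=(450,472,205,262),big=(473,518,216,312),tray=(300,370,175,225),pot=(250,270,130,162),heel=(245,270,168,200),jar=(300,325,148,178)).items():
    q=P[v0:v1,u0:u1].reshape(-1,3);q=q[(q[:,2]>.01)&(q[:,2]<.4)]; zt=q[:,2].max(); t=q[q[:,2]>zt-.015]
    print(nm,len(q),"zmax %.3f"%zt,"top med",np.median(t,0).round(3))
E
```

```text
table z 0.0003515812182231484
[555.  92.] 6838 ztop 0.102 ext [ 0.748 -0.775] [ 0.954 -0.468] top mid [ 0.852 -0.622] med [ 0.859 -0.622]
[270.  81.] 3624 ztop 0.038 ext [0.842 0.042] [0.971 0.316] top mid [0.904 0.177] med [0.901 0.174]
[136. 109.] 10033 ztop 0.094 ext [0.688 0.405] [0.954 0.708] top mid [0.841 0.557] med [0.839 0.555]
[379. 121.] 1016 ztop 0.031 ext [ 0.752 -0.281] [ 0.844 -0.019] top mid [ 0.798 -0.15 ] med [ 0.779 -0.12 ]
[248. 134.] 767 ztop 0.193 ext [0.696 0.196] [0.76 0.26] top mid [0.728 0.229] med [0.727 0.228]
[477. 148.] 1672 ztop 0.109 ext [ 0.656 -0.507] [ 0.732 -0.303] top mid [ 0.7   -0.345] med [ 0.699 -0.345]
[395. 168.] 415 ztop 0.079 ext [ 0.619 -0.192] [ 0.661 -0.136] top mid [ 0.64  -0.164] med [ 0.64  -0.163]
[203. 164.] 37 ztop 0.020 ext [0.656 0.337] [0.67 0.39] top mid [0.663 0.363] med [0.662 0.363]
[245. 170.] 351 ztop 0.029 ext [0.626 0.189] [0.662 0.333] top mid [0.643 0.259] med [0.643 0.239]
[585. 209.] 5590 ztop 0.322 ext [ 0.406 -0.818] [ 0.636 -0.54 ] top mid [ 0.496 -0.631] med [ 0.501 -0.625]
[450. 181.] 143 ztop 0.042 ext [ 0.588
[... 841 characters left out ...]
76 -0.277] top mid [ 0.346 -0.308] med [ 0.349 -0.307]
[ 41. 303.] 56 ztop 0.348 ext [0.289 0.615] [0.298 0.633] top mid [0.292 0.62 ] med [0.291 0.619]
[ 87. 329.] 547 ztop 0.348 ext [0.215 0.497] [0.269 0.549] top mid [0.244 0.522] med [0.237 0.517]
[337. 390.] 970 ztop 0.125 ext [ 0.033 -0.091] [0.098 0.083] top mid [ 0.061 -0.003] med [ 0.062 -0.001]
small 308 zmax 0.125 top med [0.548 0.361 0.119]
mid 669 zmax 0.181 top med [0.455 0.377 0.175]
big 2021 zmax 0.221 top med [0.477 0.469 0.217]
tray 1359 zmax 0.191 top med [0.726 0.227 0.189]
pot 364 zmax 0.078 top med [ 0.515 -0.364  0.071]
heel 515 zmax 0.076 top med [ 0.644 -0.155  0.073]
jar 384 zmax 0.080 top med [ 0.451 -0.165  0.077]
```

View pics/crop.png

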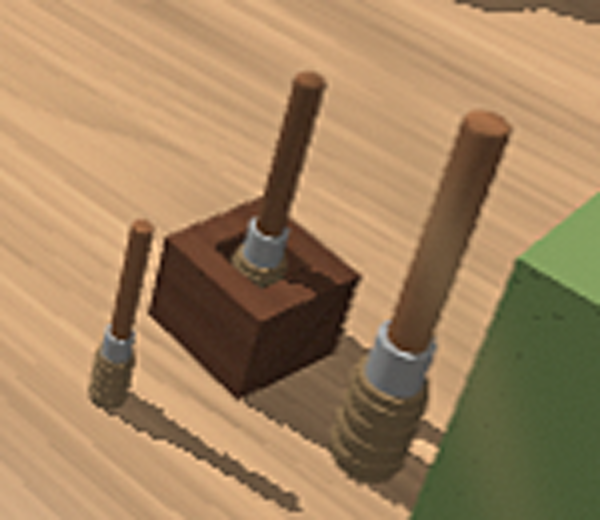

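```bash
cat >> h.py <<'E'
def state():
    s=r.observe(); w,x,y,z=s["orientation"]
    from scipy.spatial.transform import Rotation as Ro
    return s,Ro.from_quat([x,y,z,w]).as_matrix()
def go(p,yaw=None):
    "TCP target world, tool x yaw (deg, mod 180): prints turn, then shift in tool axes AFTER the turn (mm)"
    s,M=state(); cy=np.degrees(np.arctan2(M[1,0],M[0,0])); t=0 if yaw is None else -((yaw-cy+90)%180-90)
    a=np.radians(t); M2=M@cv2.Rodrigues(np.array([0,0,a]))[0]
    print("t%.2f"%s["time"],"tcp",np.round(s["ee_pos"],4),"yaw %.1f"%cy,"tilt",M[:,2].round(3),"turn %.3f"%a,"shift",(M2.T@(np.array(p)-s["ee_pos"])*1000).round(1),"w",round(s["gripper_width"],3))
E
python3 - <<'E'
from h import *
d=np.load("/tmp/top.npz");P=d["P"];Z=P[...,2];D=d["D"]
def rect(nm,c,rad,z0,z1):
    m=(D>0)&(np.hypot(P[...,0]-c[0],P[...,1]-c[1])<rad)&(Z>z0)&(Z<z1)
    q=P[m][:,:2]; rc=cv2.minAreaRect((q*1000).astype(np.float32)); print(nm,len(q),np.round(rc,1) if 0 else rc)
    return q
rect("block",(.453,.372),.06,.05,.07)
rect("tray",(.496,.017),.1,.034,.052)
q=rect("heel",(.64,-.164),.045,.065,.09)
rect("pot",(.516,-.368),.04,.065,.09); rect("jar",(.447,-.17),.04,.07,.09)
rect("handle",(.453,.372),.03,.12,.19)
go((.454,.374,.38),0)
E
```

```text
block 590 ((453.34808349609375, 373.28155517578125), (72.69544982910156, 72.67896270751953), 80.58372497558594)
tray 405 ((496.4184875488281, 16.412269592285156), (71.05966186523438, 170.3066864013672), 13.985629081726074)
heel 312 ((641.2225341796875, -163.6878662109375), (41.2843132019043, 55.638206481933594), 6.102256774902344)
pot 114 ((516.213623046875, -367.55230712890625), (51.757049560546875, 53.29179382324219), 72.16533660888672)
jar 297 ((447.358642578125, -170.2440948486328), (48.865013122558594, 46.885684967041016), 88.56576538085938)
handle 68 ((452.94879150390625, 371.8970031738281), (12.977829933166504, 13.970403671264648), 89.74982452392578)
t0.10 tcp [0.2544 0.5701 0.2302] yaw 65.9 tilt [-0.001 -0.002 -1.   ] turn 1.151 shift [ 199.5  196.3 -149.7] w 1.0
```

```bash
python3 -m inch '[[85,0,0,-50,0],[85,0,0,-50,0],[85,0,0,-50,0],[85,0,0,0,0.15],[85,0,0,0,0.15],[85,0,0,0,0.15],[85,0,0,0,0.15],[85,0,0,0,0.15],[85,0,0,0,0.15],[85,0,0,0,0.15],[85,0,0,0,0.1],[85,40,40,0,0],[85,40,40,0,0],[85,40,40,0,0],[85,40,40,0,0],[85,40,36,0,0],[85,0,0,0,0]]'
python3 - <<'E'
from h import *
go((.454,.374,.127),0)
c=cam("wrist");I,D=r.get_image("wrist");P=cloud(c,D);np.savez("/tmp/w1.npz",I=I,D=D,P=P);cv2.imwrite("pics/w1.png",I[...,::-1])
Z=P[...,2]
for nm,z0,z1 in(("block",.052,.068),("handle",.17,.19),("hand",.1,.16)):
    q=P[(D>0)&(np.hypot(P[...,0]-.454,P[...,1]-.374)<.06)&(Z>z0)&(Z<z1)][:,:2]
    if len(q)>5: print(nm,len(q),cv2.minAreaRect((q*1000).astype(np.float32)),np.median(q,0))
E
```

```text
time: 1.8
ee_pos: [0.4376, 0.3914, 0.3805]
orientation: [0.002, 1.0, -0.003, 0.001]
wrist_force: [-0.9, 1.1, 0.4]
gripper_width: 0.996
t1.80 tcp [0.4376 0.3914 0.3805] yaw -0.4 tilt [ 0.002 -0.003 -1.   ] turn -0.006 shift [ 16.   16.6 253.6] w 0.996
block 1871 ((450.3407897949219, 376.38800048828125), (73.59577941894531, 72.28883361816406), 80.22592163085938) [0.44723325 0.38358448]
handle 149 ((450.1895446777344, 376.3332824707031), (14.085321426391602, 13.383503913879395), 88.13357543945312) [0.4500697  0.37734559]
hand 117 ((450.36138916015625, 379.6091613769531), (7.58577823638916, 14.97567081451416), 89.89772033691406) [0.44930188 0.38216049]
```

View pics/w1.png

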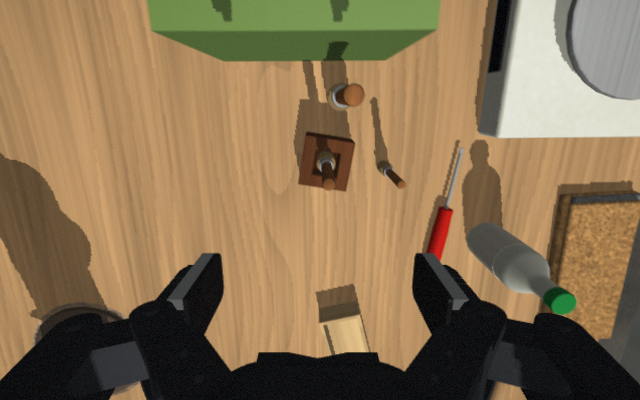

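```bash
python3 -m inch '[[85,14,16.5,0,0],[85,0,0,50,0],[85,0,0,50,0],[85,0,0,0,0]]'
python3 - <<'E'
from h import *
go((.452,.375,.127),0)
c=cam("wrist");I,D=r.get_image("wrist");P=cloud(c,D);Z=P[...,2]
for nm,z0,z1 in(("block",.052,.068),("handle",.165,.19)):
    m=(D>0)&(np.hypot(P[...,0]-.452,P[...,1]-.375)<.06)&(Z>z0)&(Z<z1);q=P[m][:,:2]
    if len(q)>5: print(nm,len(q),cv2.minAreaRect((q*1000).astype(np.float32)),Z[m].max(),np.argwhere(m).mean(0))
E
```

```text
time: 2.25
ee_pos: [0.4412, 0.3764, 0.2718]
orientation: [0.005, 1.0, 0.001, -0.008]
wrist_force: [-0.8, -0.7, -0.9]
gripper_width: 0.993
t2.25 tcp [0.4412 0.3764 0.2718] yaw 0.1 tilt [-0.016 -0.011 -1.   ] turn 0.002 shift [ 13.1  -0.2 144.6] w 0.993
block 3137 ((450.3849792480469, 376.3671875), (73.33349609375, 72.0693359375), 80.45164489746094) 0.06734228053897241 [163.64456487 329.01179471]
handle 345 ((450.3952331542969, 376.46588134765625), (14.035895347595215, 14.263601303100586), 49.865543365478516) 0.18082086535674963 [198.42028986 331.71304348]
```

```bash
python3 -m inch '[[85,0,0,0,0],[85,0,0,0,0]]'; python3 -c "
from h import *
go((.4515,.3755,.127),0)"
```

```text
time: 2.5
ee_pos: [0.4492, 0.3816, 0.2853]
orientation: [-0.002, 1.0, 0.001, 0.003]
wrist_force: [0.0, 0.9, 0.3]
gripper_width: 0.994
t2.50 tcp [0.4492 0.3816 0.2853] yaw 0.1 tilt [ 0.005  0.004 -1.   ] turn 0.002 shift [  1.5   6.7 158.3] w 0.994
```

```bash
python3 -m inch '[[85,0,4,30,0],[85,0,0,30,0],[85,0,0,30,0],[85,0,0,20,0],[85,0,0,0,0],[85,0,0,0,0],[85,0,0,0,0]]'; python3 -c "
from h import *
go((.4515,.3755,.127),0)"
```

```text
time: 3.2
ee_pos: [0.4494, 0.377, 0.1744]
orientation: [-0.002, 1.0, 0.001, 0.002]
wrist_force: [-0.9, 0.4, 0.5]
gripper_width: 0.994
t3.20 tcp [0.4494 0.377  0.1744] yaw 0.1 tilt [ 0.004  0.003 -1.   ] turn 0.001 shift [ 1.9  1.7 47.4] w 0.994
```

```bash
python3 -m inch '[[85,2,1.5,25,0],[85,0,0,22,0],[85,0,0,0,0],[85,0,0,0,0],[8,0,0,0,0],[8,0,0,0,0],[8,0,0,0,0],[8,0,0,0,0],[8,0,0,0,0],[8,0,0,0,0],[8,0,0,0,0]]' 40; python3 -c "
from h import *
go((.4515,.3755,.127),0)
c=cam('wrist');I,D=r.get_image('wrist');cv2.imwrite('pics/w2.png',I[...,::-1])"
```

```text
time: 4.3
ee_pos: [0.45, 0.3743, 0.1247]
orientation: [-0.0, 1.0, 0.0, 0.0]
wrist_force: [0.2, 0.3, 1.1]
gripper_width: 0.164
t4.30 tcp [0.45   0.3743 0.1247] yaw 0.1 tilt [ 0.001  0.    -1.   ] turn 0.001 shift [ 1.5 -1.2 -2.3] w 0.164
```

View pics/w2.png

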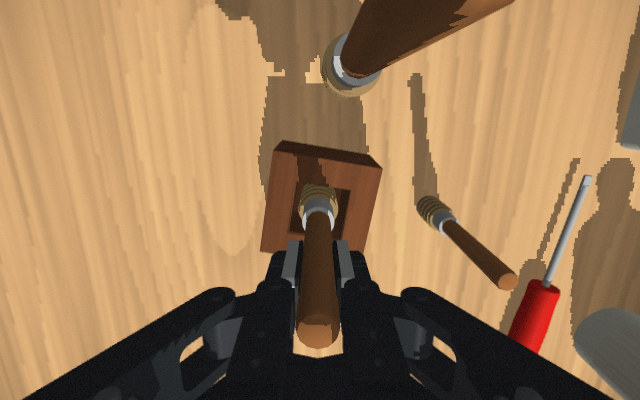

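```bash
python3 -m inch '[[8,0,0,15,0],[8,0,0,-25,0],[8,0,0,-30,0],[8,0,0,-40,0],[8,0,0,-40,0],[8,0,0,-40,0],[8,0,20,0,0],[8,5,40,0,0],[8,5,45,0,0],[8,5,45,0,0],[8,5,45,0,0],[8,5,45,0,0],[8,5,45,0,0],[8,5,45,0,0],[8,5,45,0,0],[8,5,45,0,0],[8,5,45,0,0],[8,5,45,0,0],[8,5,45,0,0],[8,5,45,0,0]]'; python3 -c "
from h import *
go((.516,-.368,.3),0)"
```

```text
time: 6.35
ee_pos: [0.5137, -0.2275, 0.2825]
orientation: [-0.001, 1.0, 0.0, -0.001]
wrist_force: [0.9, -0.8, -0.3]
gripper_width: 0.162
t6.35 tcp [ 0.5137 -0.2275  0.2825] yaw 0.0 tilt [-0.003  0.002 -1.   ] turn 0.000 shift [  2.2 140.5 -17.8] w 0.162
```

```bash
python3 -m inch '[[8,1,45,0,0],[8,1,45,0,0],[8,0,30,0,0],[8,0,15,0,0],[8,0,0,0,0],[8,0,0,0,0],[8,0,0,0,0],[8,0,0,0,0]]'; python3 - <<'E'
from h import *
go((.516,-.368,.3),0)
s,M=state();T=np.array(s["ee_pos"])
for n in("wrist","scene"):
    c=cam(n);I,D=r.get_image(n);P=cloud(c,D);Z=P[...,2]
    cv2.imwrite("pics/%s3.png"%n,I[...,::-1])
    q=P[(D>0)&(np.hypot(P[...,0]-.516,P[...,1]+.368)<.045)&(Z>.065)&(Z<.09)][:,:2]
    if len(q)>5: print(n,"pot",len(q),cv2.minEnclosingCircle((q*1000).astype(np.float32)))
    b=P[(D>0)&(np.hypot(P[...,0]-T[0],P[...,1]-T[1])<.03)&(Z>.1)&(Z<T[2]-.03)]
    if len(b): print(n,"brush",len(b),b.min(0),b.max(0),np.percentile(b[:,2],[1,3,50]), np.median(b[b[:,2]<b[:,2].min()+.03],0))
E
```

```text
time: 7.15
ee_pos: [0.5176, -0.3592, 0.2844]
orientation: [-0.0, 1.0, 0.001, 0.0]
wrist_force: [1.1, -0.1, -0.8]
gripper_width: 0.159
t7.15 tcp [ 0.5176 -0.3592  0.2844] yaw 0.2 tilt [ 0.  0. -1.] turn 0.003 shift [ -1.6   8.8 -15.6] w 0.159
wrist pot 396 ((513.0210571289062, -365.9798278808594), 27.129207611083984)
wrist brush 1461 [ 0.50350352 -0.36740936  0.18447322] [ 0.53076835 -0.34650356  0.25438267] [0.18727957 0.19037702 0.22628954] [ 0.51689504 -0.34924262  0.2008777 ]
scene pot 104 ((515.1786499023438, -368.4458312988281), 29.87310218811035)
scene brush 178 [ 0.5067947  -0.37221927  0.18252878] [ 0.53322607 -0.3471124   0.25406216] [0.18345085 0.18477798 0.21650758] [ 0.52532467 -0.35327345  0.19751294]
```

View pics/scene3.png

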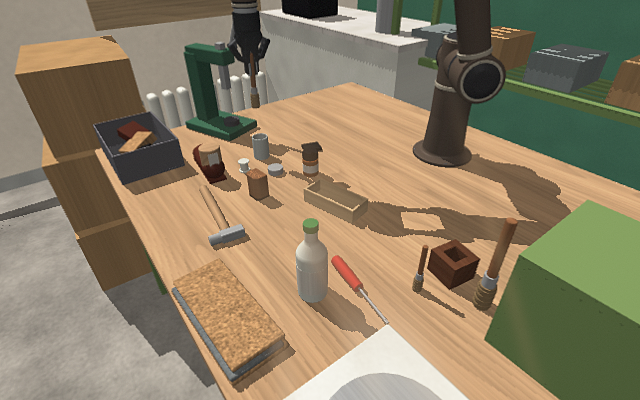

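```bash
python3 -m inch '[[8,-2.5,8,0,0],[8,0,0,25,0],[8,0,0,30,0],[8,0,0,15,0],[8,0,0,0,0],[8,0,0,0,0],[8,0,0,0,0]]'; python3 - <<'E'
from h import *
go((.515,-.367,.11),0)
s,M=state();T=np.array(s["ee_pos"])
for n in("wrist","scene"):
    c=cam(n);I,D=r.get_image(n);P=cloud(c,D);Z=P[...,2]
    if n=="wrist": cv2.imwrite("pics/w4.png",I[...,::-1])
    q=P[(D>0)&(np.hypot(P[...,0]-.516,P[...,1]+.368)<.045)&(Z>.065)&(Z<.085)][:,:2]
    if len(q)>5: print(n,"pot",len(q),cv2.minEnclosingCircle((q*1000).astype(np.float32)))
    b=P[(D>0)&(np.hypot(P[...,0]-T[0],P[...,1]-T[1])<.03)&(Z>.1)&(Z<T[2]-.03)]
    if len(b): print(n,"brush",len(b),b.min(0),b.max(0))
E
```

```text
time: 7.95
ee_pos: [0.5158, -0.3698, 0.2162]
orientation: [0.001, 1.0, 0.001, 0.001]
wrist_force: [0.2, -0.4, -0.7]
gripper_width: 0.166
t7.95 tcp [ 0.5158 -0.3698  0.2162] yaw 0.1 tilt [ 0.003 -0.002 -1.   ] turn 0.001 shift [ -1.1  -3.  106.2] w 0.166
wrist pot 610 ((512.9981079101562, -366.0350036621094), 27.18373680114746)
wrist brush 1466 [ 0.50187699 -0.37848088  0.11684531] [ 0.52922822 -0.35744106  0.18606715]
scene pot 98 ((516.8875122070312, -368.6678771972656), 29.650814056396484)
scene brush 163 [ 0.50291982 -0.38332693  0.11387839] [ 0.53132463 -0.35735298  0.18619746]
```

View pics/w4.png

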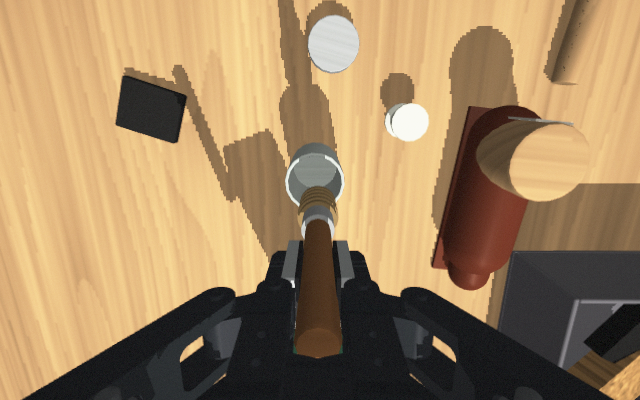

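```bash
python3 -m inch '[[8,-2,-5,0,0],[8,0,0,25,0],[8,0,0,25,0],[8,0,0,25,0],[8,0,0,15,0],[8,0,0,8,0],[8,0,0,0,0],[8,0,0,0,0],[8,0,0,0,0]]'; python3 - <<'E'
from h import *
go((.515,-.367,.11),0)
E
```

```text
time: 8.95
ee_pos: [0.5138, -0.3647, 0.1179]
orientation: [0.001, 1.0, 0.001, 0.001]
wrist_force: [1.4, -0.2, -1.1]
gripper_width: 0.165
t8.95 tcp [ 0.5138 -0.3647  0.1179] yaw 0.1 tilt [ 0.002 -0.002 -1.   ] turn 0.001 shift [1.2 2.3 7.9] w 0.165
```

```bash
python3 -m inch '[[8,0,0,5,0],[8,0,0,4,0],[8,0,0,0,0],[8,0,0,0,0]]';python3 -m inch '[[8,0,0,2,0],[8,0,0,2,0],[8,0,0,0,0]]';  python3 -m inch '[[8,0,0,2,0],[8,0,0,0,0],[8,0,0,0,0]]'
```

```text
time: 9.35
ee_pos: [0.5127, -0.3638, 0.1071]
orientation: [-0.0, 1.0, 0.0, -0.0]
wrist_force: [-0.9, 0.2, -0.4]
gripper_width: 0.166
time: 9.65
ee_pos: [0.5136, -0.3649, 0.1065]
orientation: [0.001, 1.0, 0.001, 0.001]
wrist_force: [-2.0, 1.5, 11.1]
gripper_width: 0.162
time: 9.95
ee_pos: [0.5139, -0.3653, 0.1064]
orientation: [0.001, 1.0, 0.001, 0.001]
wrist_force: [-4.0, 1.6, 19.5]
gripper_width: 0.163
```

```bash
python3 -m inch '[[8,0,0,-20,0],[8,0,0,-20,0],[8,0,0,-15,0],[8,0,0,0,0],[8,0,0,0,0],[8,0,0,0,0]]';python3 -m inch '[[8,0,0,20,0],[8,0,0,20,0],[8,0,0,9,0],[8,0,0,0,0],[8,0,0,2,0],[8,0,0,2,0],[8,0,0,0,0],[8,0,0,0,0]]'
```

```text
time: 10.55
ee_pos: [0.512, -0.3632, 0.1549]
orientation: [-0.001, 1.0, 0.0, -0.001]
wrist_force: [-0.1, 0.6, -1.3]
gripper_width: 0.162
time: 11.35
ee_pos: [0.5131, -0.3648, 0.1065]
orientation: [0.001, 1.0, 0.001, 0.0]
wrist_force: [-3.9, 0.8, 14.3]
gripper_width: 0.161
```

```bash
python3 -m inch '[[8,0,0,-25,0],[8,0,0,-40,0],[8,0,0,-45,0],[8,0,0,-45,0],[8,0,0,-15,0],[8,-5,-25,0,0],[8,-5,-45,0,0],[8,-5,-45,0,0],[8,-5,-45,0,0],[8,-5,-45,0,0],[8,-5,-45,0,0],[8,-5,-45,0,0],[8,-5,-45,0,0],[8,-5,-45,0,0],[8,-5,-45,0,0],[8,-5,-45,0,0],[8,-5,-45,0,0],[8,-3,-45,0,0],[8,0,-45,0,0],[8,0,-45,0,0]]';python3 -m inch '[[8,0,-45,0,0],[8,0,-25,0,0],[8,0,-10,0,0],[8,0,0,0,0],[8,0,0,0,0],[8,0,0,0,0],[8,0,0,0,0]]'; python3 -c "
from h import *
go((.450,.3743,.19),0.1)"
```

```text
time: 13.35
ee_pos: [0.4479, 0.2925, 0.2717]
orientation: [0.001, 1.0, 0.001, -0.001]
wrist_force: [1.2, -0.7, -1.1]
gripper_width: 0.167
time: 14.05
ee_pos: [0.4493, 0.3697, 0.2734]
orientation: [0.0, 1.0, -0.0, -0.0]
wrist_force: [0.4, 0.2, -1.2]
gripper_width: 0.166
t14.05 tcp [0.4493 0.3697 0.2734] yaw -0.0 tilt [-0. -0. -1.] turn -0.002 shift [ 0.7 -4.6 83.3] w 0.166
```

```bash
python3 -m inch '[[8,1,-5,25,0],[8,0,0,30,0],[8,0,0,20,0],[8,0,0,0,0],[8,0,0,0,0],[8,0,0,0,0]]'; python3 - <<'E'
from h import *
go((.450,.3743,.1175),0)
s,M=state();T=np.array(s["ee_pos"])
for n in("wrist","scene"):
    c=cam(n);I,D=r.get_image(n);P=cloud(c,D);Z=P[...,2]
    q=P[(D>0)&(np.hypot(P[...,0]-.452,P[...,1]-.375)<.06)&(Z>.053)&(Z<.068)][:,:2]
    if len(q)>5: print(n,"block",len(q),cv2.minAreaRect((q*1000).astype(np.float32)))
    b=P[(D>0)&(np.hypot(P[...,0]-T[0],P[...,1]-T[1])<.03)&(Z>.078)&(Z<T[2]-.03)]
    h=b[b[:,2]<b[:,2].min()+.03]
    if len(b): print(n,"brush",len(b),b.min(0),b.max(0),h.min(0),h.max(0))
E
```

```text
time: 14.65
ee_pos: [0.4513, 0.3765, 0.2002]
orientation: [-0.001, 1.0, 0.0, 0.001]
wrist_force: [-0.2, 1.1, -0.2]
gripper_width: 0.166
t14.65 tcp [0.4513 0.3765 0.2002] yaw 0.0 tilt [ 0.003  0.002 -1.   ] turn 0.000 shift [-1.5  2.4 82.7] w 0.166
wrist block 4061 ((450.4035339355469, 376.2449645996094), (73.35421752929688, 72.33557891845703), 80.33555603027344)
wrist brush 1462 [0.43739398 0.36843036 0.1013124 ] [0.46471233 0.3893061  0.1700928 ] [0.4377127 0.3767314 0.1013124] [0.46471233 0.38889249 0.13130602]
scene block 709 ((451.3976745605469, 374.8598327636719), (74.18545532226562, 74.79383850097656), 80.81281280517578)
scene brush 385 [0.44164121 0.36101775 0.09588854] [0.46718348 0.38729829 0.17011057] [0.44164121 0.36162042 0.09588854] [0.46718348 0.38729623 0.12568326]
```

```bash
python3 -m inch '[[8,-1.5,-0.5,10,0],[8,0,0,20,0],[8,0,0,20,0],[8,0,0,15,0],[8,0,0,10,0],[8,0,0,0,0],[8,0,0,0,0]]';python3 -m inch '[[8,0,0,3,0],[8,0,0,3,0],[8,0,0,0,0]]';python3 -m inch '[[8,0,0,2,0],[8,0,0,0,0],[8,0,0,0,0]]'
```

```text
time: 15.45
ee_pos: [0.4488, 0.3768, 0.1235]
orientation: [-0.0, 1.0, 0.001, 0.0]
wrist_force: [0.3, -0.3, -0.0]
gripper_width: 0.162
time: 15.75
ee_pos: [0.449, 0.3769, 0.1177]
orientation: [-0.0, 1.0, 0.0, 0.001]
wrist_force: [1.0, -0.3, -0.8]
gripper_width: 0.163
time: 16.05
ee_pos: [0.4495, 0.3772, 0.1176]
orientation: [-0.001, 1.0, 0.001, 0.001]
wrist_force: [-1.2, -2.2, 7.9]
gripper_width: 0.163
```

```bash
python3 -m inch '[[8,0,0,-1,0],[30,0,0,0,0],[50,0,0,0,0],[70,0,0,0,0],[85,0,0,0,0],[85,0,0,0,0],[85,0,0,-20,0],[85,0,0,-40,0],[85,0,0,-45,0],[85,0,0,-45,0],[85,0,0,-20,0],[85,0,0,0,0],[85,0,0,0,0]]'; python3 - <<'E'
from h import *
c=cam("wrist");I,D=r.get_image("wrist");P=cloud(c,D);Z=P[...,2]
for nm,z0,z1 in(("block",.052,.068),("handle",.17,.19)):
    m=(D>0)&(np.hypot(P[...,0]-.450,P[...,1]-.376)<.06)&(Z>z0)&(Z<z1);q=P[m][:,:2]
    print(nm,len(q),cv2.minAreaRect((q*1000).astype(np.float32)),Z[m].max())
I,D=r.get_image("top");P=cloud(cam("top"),D);np.savez("/tmp/top2.npz",I=I,D=D,P=P);Z=P[...,2]
for nm,x,y in(("pot",.516,-.368),("jar",.447,-.17),("heel",.641,-.164)):
    q=P[(D>0)&(np.hypot(P[...,0]-x,P[...,1]-y)<.05)&(Z>.065)&(Z<.09)][:,:2];print(nm,len(q),cv2.minAreaRect((q*1000).astype(np.float32)))
for nm,x,y in(("pot",.515,-.367),("jar",.447,-.17),("heel",.641,-.164)):
    go((x,y,.25),14)
E
```

```text
time: 17.35
ee_pos: [0.4484, 0.3764, 0.286]
orientation: [0.0, 1.0, 0.0, -0.0]
wrist_force: [-1.1, -0.0, -0.4]
gripper_width: 0.992
block 2894 ((450.39813232421875, 376.3433837890625), (73.425537109375, 72.09634399414062), 80.54305267333984) 0.06784188166685172
handle 286 ((449.07879638671875, 376.80694580078125), (14.153022766113281, 14.292339324951172), 71.47946166992188) 0.1812872278830221
pot 114 ((516.3387451171875, -367.7060852050781), (51.42890548706055, 53.40401077270508), 86.69025421142578)
jar 303 ((447.3501281738281, -170.6003875732422), (48.900630950927734, 46.95553970336914), 87.83047485351562)
heel 312 ((641.6450805664062, -163.41737365722656), (41.37109375, 54.67362976074219), 6.366668224334717)
t17.45 tcp [0.4474 0.3757 0.2839] yaw 0.1 tilt [-0.003 -0.002 -1.   ] turn -0.243 shift [-114.   737.    35.4] w 0.995
t17.45 tcp [0.4474 0.3757 0.2839] yaw 0.1 tilt [-0.003 -0.002 -1.   ] turn -0.243 shift [-132.3  529.4   35.2] w 0.995
t17.45 tcp [0.4474 0.3757 0.2839] yaw 0.1 tilt [-0.003 -0.002 -1.   ] turn -0.243 shift [ 57.4 570.5  34.5] w 0.995
```

```bash
python3 -m inch '[[85,0,0,-20,-0.122],[85,0,0,-26,-0.122],[85,-3,30,0,0],[85,-5,45,0,0],[85,-5,45,0,0],[85,-5,45,0,0],[85,-5,45,0,0],[85,-5,45,0,0],[85,-5,40,0,0],[85,-4,25,0,0],[85,-3,20,0,0],[85,0,0,0,0],[85,0,0,0,0],[85,0,0,0,0],[85,0,0,0,0]]'; python3 - <<'E'
from h import *
go((.4964,.0164,.33),14)
c=cam("wrist");I,D=r.get_image("wrist");P=cloud(c,D);Z=P[...,2];cv2.imwrite("pics/w5.png",I[...,::-1])
m=(D>0)&(np.hypot(P[...,0]-.496,P[...,1]-.016)<.1)&(Z>.034)&(Z<.052);q=P[m][:,:2]
print("tray",len(q),cv2.minAreaRect((q*1000).astype(np.float32)))
for nm,x,y,R in(("jar",.447,-.17,.045),("heel",.641,-.164,.05)):
    q=P[(D>0)&(np.hypot(P[...,0]-x,P[...,1]-y)<R)&(Z>.065)&(Z<.09)][:,:2]
    if len(q)>9: print(nm,len(q),cv2.minAreaRect((q*1000).astype(np.float32)))
E
```

```text
time: 18.95
ee_pos: [0.4919, 0.038, 0.3318]
orientation: [-0.0, 0.992, 0.123, -0.0]
wrist_force: [-0.4, -0.4, 0.4]
gripper_width: 0.997
t18.95 tcp [0.4919 0.038  0.3318] yaw 14.1 tilt [-0.001  0.    -1.   ] turn 0.002 shift [-0.9 22.1  1.7] w 0.997
tray 1646 ((494.1211853027344, 17.185684204101562), (73.0443115234375, 171.4336700439453), 13.656502723693848)
jar 992 ((444.4745178222656, -169.23248291015625), (49.028873443603516, 48.581974029541016), 63.55399703979492)
heel 958 ((639.8579711914062, -162.88096618652344), (40.14862060546875, 56.09614562988281), 5.6958184242248535)
```

View pics/w5.png

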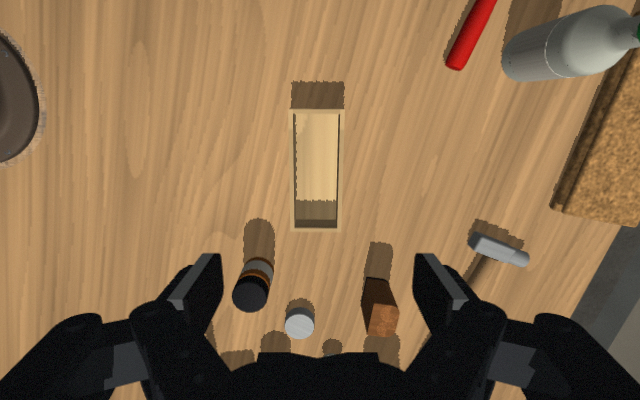

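```bash
python3 -m inch '[[85,-16,30,0,0],[85,-20,40,0,0],[85,-20,40,20,0],[85,-20,40,40,0],[85,-20,39.5,40,0],[85,0,0,40,0],[85,0,0,30,0],[85,0,0,0,0],[85,0,0,0,0],[85,0,0,0,0]]'; python3 - <<'E'
from h import *
go((.4445,-.1692,.042),14)
c=cam("wrist");I,D=r.get_image("wrist");P=cloud(c,D);Z=P[...,2]
q=P[(D>0)&(np.hypot(P[...,0]-.446,P[...,1]+.17)<.045)&(Z>.065)&(Z<.09)][:,:2]
print("jar",len(q),cv2.minEnclosingCircle((q*1000).astype(np.float32)))
E
```

```text
time: 20.0
ee_pos: [0.4502, -0.1561, 0.1776]
orientation: [0.001, 0.992, 0.123, 0.002]
wrist_force: [-0.5, 0.7, 0.1]
gripper_width: 0.993
t20.00 tcp [ 0.4502 -0.1561  0.1776] yaw 14.1 tilt [ 0.004 -0.002 -1.   ] turn 0.002 shift [ -9.1  11.  135.6] w 0.993
jar 3020 ((444.37030029296875, -169.90679931640625), 24.97413444519043)
```

```bash
python3 -m inch '[[85,-8.5,11.5,20,0],[85,0,0,40,0],[85,0,0,30,0],[85,0,0,0,0],[85,0,0,0,0]]'; python3 - <<'E'
from h import *
go((.4444,-.1699,.042),14)
E
```

```text
time: 20.55
ee_pos: [0.4439, -0.1693, 0.0867]
orientation: [0.0, 0.992, 0.122, 0.001]
wrist_force: [1.3, -0.9, 0.6]
gripper_width: 0.99
t20.55 tcp [ 0.4439 -0.1693  0.0867] yaw 14.1 tilt [ 0.001 -0.001 -1.   ] turn 0.001 shift [ 0.3  0.7 44.7] w 0.99
```

Down and grip, lift.

```bash
python3 -m inch '[[85,0,0,25,0],[85,0,0,20,0],[85,0,0,0,0],[85,0,0,0,0],[40,0,0,0,0],[40,0,0,0,0],[40,0,0,0,0],[40,0,0,0,0],[40,0,0,0,0],[40,0,0,0,0]]' 40;  python3 -m inch '[[40,0,0,-3,0],[40,0,0,-20,0],[40,0,0,-35,0],[40,0,0,-30,0],[40,0,0,0,0],[40,0,0,0,0]]'; python3 - <<'E'
from h import *
a=np.radians(13.9);e=np.array([-np.sin(a),np.cos(a)]);t=np.array([.4941,.0172])+.0505*e
print(t);go((*t,.15),13.9)
E
```

```text
time: 21.55
ee_pos: [0.444, -0.1696, 0.0419]
orientation: [0.001, 0.993, 0.122, 0.001]
wrist_force: [-2.0, 1.2, 6.7]
gripper_width: 0.574
time: 22.15
ee_pos: [0.4426, -0.169, 0.1285]
orientation: [0.0, 0.993, 0.122, 0.0]
wrist_force: [-0.9, -0.2, -2.3]
gripper_width: 0.577
[0.48196848 0.06622118]
t22.15 tcp [ 0.4426 -0.169   0.1285] yaw 14.0 tilt [ 0. -0. -1.] turn 0.002 shift [  94.7 -218.9  -21.6] w 0.577
```

```bash
python3 -m inch '[[40,10,-22,-10,0],[40,18,-40,-10,0],[40,18,-40,0,0],[40,18,-40,0,0],[40,16,-40,0,0],[40,10,-25,0,0],[40,4.5,-12,0,0],[40,0,0,0,0],[40,0,0,0,0],[40,0,0,0,0],[40,0,0,0,0]]'; python3 - <<'E'
from h import *
a=np.radians(13.8);e=np.array([-np.sin(a),np.cos(a)]);n=np.array([np.cos(a),np.sin(a)])
c=cam("wrist");I,D=r.get_image("wrist");P=cloud(c,D);Z=P[...,2]
m=(D>0)&(np.hypot(P[...,0]-.496,P[...,1]-.016)<.1)&(Z>.034)&(Z<.05);q=P[m][:,:2]
print("tray",len(q),cv2.minAreaRect((q*1000).astype(np.float32)))
d=q-np.array([.4941,.0172]);print("along",(d@e).min(),(d@e).max(),"across",(d@n).min(),(d@n).max())
t=np.array([.4941,.0172])+.0505*e;go((*t,.06),13.8)
E
```

```text
time: 23.25
ee_pos: [0.4812, 0.065, 0.1482]
orientation: [0.0, 0.993, 0.121, -0.0]
wrist_force: [0.4, 0.3, -2.1]
gripper_width: 0.572
tray 1873 ((481.482666015625, 69.15701293945312), (73.25650787353516, 64.8305435180664), 13.418288230895996)
along 0.020809815127716187 0.08578075030197109 across -0.03650040199718734 0.036970786650589595
t23.30 tcp [0.4813 0.0652 0.1483] yaw 13.9 tilt [-0. -0. -1.] turn 0.002 shift [ 1.  -0.9 88.3] w 0.575
```

```bash
python3 -m inch '[[40,1,-1,20,0],[40,0,0,30,0],[40,0,0,25,0],[40,0,0,15,0],[40,0,0,5,0],[40,0,0,0,0],[40,0,0,0,0]]';python3 -m inch '[[40,0,0,3,0],[40,0,0,2,0],[40,0,0,0,0],[40,0,0,0,0]]'
```

```text
time: 24.0
ee_pos: [0.4831, 0.0673, 0.0543]
orientation: [0.0, 0.993, 0.122, 0.001]
wrist_force: [0.0, -0.0, -1.3]
gripper_width: 0.58
time: 24.4
ee_pos: [0.4822, 0.0676, 0.0486]
orientation: [0.0, 0.993, 0.122, 0.0]
wrist_force: [-0.0, 0.1, -2.2]
gripper_width: 0.578
```

```bash
python3 -m inch '[[40,0,0,2,0],[40,0,0,1,0],[40,0,0,0,0],[40,0,0,0,0]]'
```

```text
time: 24.8
ee_pos: [0.4827, 0.0677, 0.0478]
orientation: [-0.0, 0.992, 0.122, -0.0]
wrist_force: [-4.2, -0.3, 14.6]
gripper_width: 0.571
```

```bash
python3 -m inch '[[55,0,0,-1.5,0],[65,0,0,0,0],[75,0,0,0,0],[85,0,0,0,0],[85,0,0,0,0],[85,0,0,-20,0],[85,0,0,-40,0],[85,0,0,-50,0],[85,0,0,-50,0],[85,0,0,-30,0],[85,0,0,0,0],[85,0,0,0,0]]'; python3 - <<'E'
from h import *
c=cam("wrist");I,D=r.get_image("wrist");P=cloud(c,D);Z=P[...,2]
q=P[(D>0)&(np.hypot(P[...,0]-.482,P[...,1]-.067)<.045)&(Z>.065)&(Z<.1)]
print("jar",len(q),cv2.minEnclosingCircle((q[:,:2]*1000).astype(np.float32)),np.median(q[:,2]))
print(r.observe()["joints"]); go((.640,-.163,.28),95.7)
E
```

```text
time: 26.0
ee_pos: [0.4823, 0.0675, 0.2375]
orientation: [0.0, 0.993, 0.122, 0.001]
wrist_force: [0.3, 0.4, -0.6]
gripper_width: 0.996
jar 2242 ((482.7193298339844, 67.59187316894531), 25.282787322998047) 0.08326849470730294
[ 4.96605331e-02  3.30452375e-02  1.94635731e+00 -2.09976903e-05
  1.16391896e+00 -1.95338503e-01]
t26.05 tcp [0.4812 0.0675 0.236 ] yaw 14.0 tilt [-0.002 -0.    -1.   ] turn -1.425 shift [-245.1  135.   -44.3] w 0.995
```

```bash
python3 -m inch '[[85,0,0,-20,-0.145],[85,0,0,-24,-0.14],[85,0,0,0,-0.145],[85,0,0,0,-0.14],[85,0,0,0,-0.145],[85,0,0,0,-0.14],[85,0,0,0,-0.145],[85,0,0,0,-0.14],[85,0,0,0,-0.145],[85,0,0,0,-0.14],[85,-25,14,0,0],[85,-45,25,0,0],[85,-45,25,0,0],[85,-45,25,0,0],[85,-45,25,0,0],[85,-25,15,0,0],[85,-15,6,0,0],[85,0,0,0,0],[85,0,0,0,0],[85,0,0,0,0]]'; python3 - <<'E'
from h import *
c=cam("wrist");I,D=r.get_image("wrist");P=cloud(c,D);Z=P[...,2];
q=P[(D>0)&(np.hypot(P[...,0]-.641,P[...,1]+.163)<.045)&(Z>.062)&(Z<.09)]
rc=cv2.minAreaRect((q[:,:2]*1000).astype(np.float32));print("heel",len(q),rc,np.median(q[:,2]))
a=np.radians(5.7);hx=np.array([np.cos(a),np.sin(a)]);hy=np.array([-np.sin(a),np.cos(a)]);d=q[:,:2]*1000-np.array(rc[0])
for lo in range(-20,20,4):
    k=d[(d@hx>lo)&(d@hx<=lo+4)]@hy
    if len(k): print(lo,k.min().round(1),k.max().round(1))
go((rc[0][0]/1000,rc[0][1]/1000,.042),95.7)
E
```

```text
time: 28.05
ee_pos: [0.6363, -0.1563, 0.2804]
orientation: [-0.001, 0.671, 0.742, -0.0]
wrist_force: [-0.1, -0.3, 0.4]
gripper_width: 0.994
heel 1809 ((640.5709228515625, -162.73565673828125), (41.470890045166016, 53.9905891418457), 5.878612041473389) 0.07329299025838422
-20 -26.6 26.6
-16 -26.7 26.6
-12 -26.8 26.7
-8 -27.0 26.8
-4 -25.9 26.8
0 -26.0 26.9
4 -26.1 27.0
8 -26.1 25.9
12 -24.2 24.8
16 -21.9 21.5
t28.10 tcp [ 0.6365 -0.1563  0.2809] yaw 95.8 tilt [-0.001  0.001 -1.   ] turn 0.001 shift [ -6.9   3.6 238.9] w 0.999
```

```bash
python3 -m inch '[[85,-6,-3.5,20,0],[85,0,0,40,0],[85,0,0,40,0],[85,0,0,40,0],[85,0,0,30,0],[85,0,0,20,0],[85,0,0,0,0],[85,0,0,0,0],[85,0,0,0,0]]'; python3 - <<'E'
from h import *
go((.6336,-.1634,.042),95.8)
E
```

```text
time: 29.0
ee_pos: [0.636, -0.1644, 0.0934]
orientation: [0.002, 0.671, 0.742, 0.001]
wrist_force: [0.1, -0.8, 0.3]
gripper_width: 0.994
t29.00 tcp [ 0.636  -0.1644  0.0934] yaw 95.7 tilt [ 0.004 -0.001 -1.   ] turn -0.001 shift [ 1.3 -2.5 51.4] w 0.994
```

```bash
python3 -m inch '[[85,1,0,25,0],[85,0,0,20,0],[85,0,0,6,0],[85,0,0,0,0],[85,0,0,0,0],[85,0,0,0,0]]'; python3 - <<'E'
from h import *
go((.6336,-.1634,.042),95.8)
E
```

```text
time: 29.6
ee_pos: [0.6358, -0.1639, 0.0418]
orientation: [0.001, 0.671, 0.741, 0.001]
wrist_force: [0.4, -0.9, 0.5]
gripper_width: 0.994
t29.60 tcp [ 0.6358 -0.1639  0.0418] yaw 95.7 tilt [ 0.003 -0.001 -1.   ] turn -0.002 shift [ 0.7 -2.1 -0.2] w 0.994
```

```bash
python3 -m inch '[[85,0,-2,0,0],[85,0,0,0,0],[45,0,0,0,0],[45,0,0,0,0],[45,0,0,0,0],[45,0,0,0,0],[45,0,0,0,0],[45,0,0,0,0]]' 40;  python3 -m inch '[[45,0,0,-3,0],[45,0,0,-20,0],[45,0,0,-40,0],[45,0,0,-40,0],[45,0,0,0,0.145],[45,0,0,0,0.14],[45,0,0,0,0.145],[45,0,0,0,0.14],[45,0,0,0,0.145],[45,0,0,0,0.14],[45,0,0,0,0.145],[45,0,0,0,0.14],[45,0,0,0,0.145],[45,0,0,0,0.145],[45,0,0,0,0],[45,0,0,0,0]]'; python3 - <<'E'
from h import *
a=np.radians(13.8);e=np.array([-np.sin(a),np.cos(a)]);t=np.array([.4941,.0172])+.010*e
print(t);go((*t,.15),13.8)
E
```

```text
time: 30.4
ee_pos: [0.6326, -0.1637, 0.0402]
orientation: [0.0, 0.671, 0.741, 0.0]
wrist_force: [0.5, -0.3, 1.6]
gripper_width: 0.629
time: 32.0
ee_pos: [0.6319, -0.1634, 0.1424]
orientation: [-0.0, 0.993, 0.121, -0.001]
wrist_force: [0.6, 0.5, -1.6]
gripper_width: 0.63
[0.49171467 0.02691134]
t32.00 tcp [ 0.6319 -0.1634  0.1424] yaw 13.9 tilt [-0.001  0.    -1.   ] turn 0.002 shift [ -90.7 -218.2   -7.4] w 0.63
```

```bash
python3 -m inch '[[45,-10,-22,-10,0],[45,-17,-40,0,0],[45,-17,-40,0,0],[45,-17,-40,0,0],[45,-16,-40,0,0],[45,-9,-25,0,0],[45,-4.5,-12,0,0],[45,0,0,0,0],[45,0,0,0,0],[45,0,0,0,0],[45,0,0,0,0]]'; python3 - <<'E'
from h import *
a=np.radians(13.8);e=np.array([-np.sin(a),np.cos(a)])
t=np.array([.4941,.0172])+.011*e;go((*t,.055),13.8)
c=cam("wrist");I,D=r.get_image("wrist");cv2.imwrite("pics/w6.png",I[...,::-1])
P=cloud(c,D);Z=P[...,2];n=np.array([np.cos(a),np.sin(a)])
q=P[(D>0)&(np.hypot(P[...,0]-.492,P[...,1]-.027)<.05)&(Z>.07)&(Z<.17)];d=q[:,:2]-np.array([.4941,.0172])
for z in np.arange(.07,.17,.02):
    k=(q[:,2]>z)&(q[:,2]<z+.02)
    if k.sum(): print(round(z,2),k.sum(),"along",(d[k]@e).min().round(4),(d[k]@e).max().round(4),"across",(d[k]@n).min().round(4),(d[k]@n).max().round(4))
E
```

```text
time: 33.1
ee_pos: [0.4933, 0.0266, 0.153]
orientation: [0.0, 0.993, 0.119, 0.0]
wrist_force: [-0.1, -0.1, -1.7]
gripper_width: 0.626
t33.10 tcp [0.4933 0.0266 0.153 ] yaw 13.7 tilt [ 0.001 -0.    -1.   ] turn -0.002 shift [-1.5 -1.7 98. ] w 0.626
0.07 2880 along 0.0266 0.06 across -0.0238 0.0255
0.11 987 along 0.0205 0.022 across -0.0258 0.0286
0.13 1537 along 0.0205 0.0223 across -0.0257 0.0283
0.15 2642 along 0.0157 0.0221 across -0.0391 0.0414
```

View pics/w6.png

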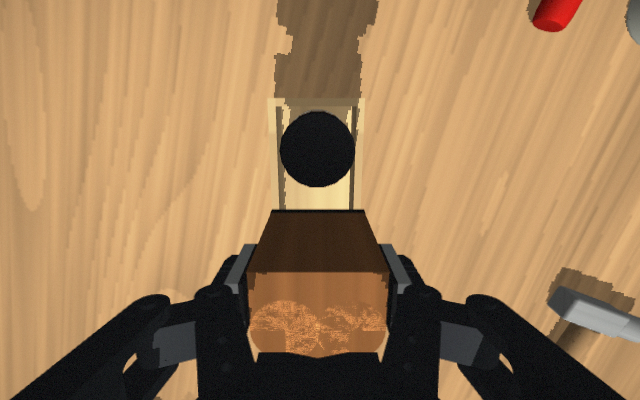

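```bash
python3 -m inch '[[45,-1.5,-1,20,0],[45,0,0,30,0],[45,0,0,25,0],[45,0,0,10,0],[45,0,0,0,0],[45,0,0,0,0],[45,0,0,0,0]]'; python3 - <<'E'
from h import *
a=np.radians(13.8);e=np.array([-np.sin(a),np.cos(a)])
t=np.array([.4941,.0172])+.0105*e;go((*t,.0455),13.8)
E
```

```text
time: 33.85
ee_pos: [0.4923, 0.0281, 0.0693]
orientation: [0.0, 0.993, 0.12, 0.001]
wrist_force: [-0.0, 0.0, -1.6]
gripper_width: 0.628
t33.85 tcp [0.4923 0.0281 0.0693] yaw 13.7 tilt [ 0.003 -0.    -1.   ] turn -0.001 shift [-0.9  0.5 23.8] w 0.628
```

```bash
python3 -m inch '[[45,-0.7,0.3,6,0],[45,0,0,6,0],[45,0,0,5,0],[45,0,0,4,0],[45,0,0,0,0],[45,0,0,0,0]]';python3 -m inch '[[45,0,0,2,0],[45,0,0,2,0],[45,0,0,0,0],[45,0,0,0,0]]'
```

```text
time: 34.45
ee_pos: [0.4899, 0.0278, 0.0467]
orientation: [-0.0, 0.993, 0.12, -0.0]
wrist_force: [-0.6, -0.0, -1.4]
gripper_width: 0.625
time: 34.85
ee_pos: [0.4903, 0.0279, 0.0461]
orientation: [-0.0, 0.993, 0.12, -0.001]
wrist_force: [-9.0, 0.4, 23.3]
gripper_width: 0.625
```

```bash
python3 -m inch '[[45,0,0,-3,0],[60,0,0,0,0],[70,0,0,0,0],[80,0,0,0,0],[85,0,0,0,0],[85,0,0,0,0],[85,0,0,-20,0],[85,0,0,-40,0],[85,0,0,-50,0],[85,0,0,-50,0],[85,0,0,-40,0],[85,0,0,0,0],[85,0,0,0,0]]'; python3 - <<'E'
from h import *
a=np.radians(13.8);e=np.array([-np.sin(a),np.cos(a)]);n=np.array([np.cos(a),np.sin(a)])
go((.514,-.367,.25),13.8)
c=cam("wrist");I,D=r.get_image("wrist");P=cloud(c,D);Z=P[...,2]
for nm,s,R in(("heel",.003,.03),("jar",.0517,.0265)):
    q=P[(D>0)&(Z>.07)&(Z<.1)];d=q[:,:2]-np.array([.4941,.0172]);k=np.abs(d@e-s)<R-.004;k&=np.abs(d@n)<.035
    q=q[k];d=d[k];print(nm,k.sum(),"z",np.percentile(q[:,2],[2,50,98]).round(4),"along",(d@e).min().round(4),(d@e).max().round(4),"across",(d@n).min().round(4),(d@n).max().round(4))
E
```

```text
time: 36.15
ee_pos: [0.4907, 0.0278, 0.247]
orientation: [0.0, 0.993, 0.12, 0.001]
wrist_force: [-0.7, -0.3, -0.3]
gripper_width: 0.992
t36.15 tcp [0.4907 0.0278 0.247 ] yaw 13.8 tilt [ 0.003 -0.    -1.   ] turn -0.001 shift [-71.5 388.9  -2.9] w 0.992
heel 2221 z [0.0719 0.0793 0.0814] along -0.0169 0.029 across -0.0278 0.0258
jar 2144 z [0.0815 0.0831 0.0846] along 0.0294 0.074 across -0.0234 0.0254
```

```bash
python3 -m inch '[[85,-4,22,0,0],[85,-8,42,0,0],[85,-8,45,0,0],[85,-8,45,0,0],[85,-8,45,0,0],[85,-8,45,0,0],[85,-8,45,0,0],[85,-8,42,0,0],[85,-6.5,30,20,0],[85,-4,18,30,0],[85,-1,10,30,0],[85,0,0,0,0],[85,0,0,0,0],[85,0,0,0,0],[85,0,0,0,0]]'; python3 - <<'E'
from h import *
c=cam("wrist");I,D=r.get_image("wrist");P=cloud(c,D);Z=P[...,2]
q=P[(D>0)&(np.hypot(P[...,0]-.515,P[...,1]+.367)<.045)&(Z>.068)&(Z<.09)][:,:2]
(x,y),R=cv2.minEnclosingCircle((q*1000).astype(np.float32));print("pot",len(q),x,y,R)
go((x/1000,y/1000,.042),13.8)
E
```

```text
time: 37.7
ee_pos: [0.5142, -0.367, 0.1678]
orientation: [0.001, 0.993, 0.12, 0.001]
wrist_force: [0.3, -0.3, -0.9]
gripper_width: 0.993
pot 1097 513.1163940429688 -366.5773010253906 27.068588256835938
t37.75 tcp [ 0.5142 -0.367   0.1679] yaw 13.8 tilt [ 0.002 -0.002 -1.   ] turn 0.000 shift [ -1.2  -1.  125.9] w 0.997
```

```bash
python3 -m inch '[[85,-1,-1,20,0],[85,0,0,35,0],[85,0,0,30,0],[85,0,0,25,0],[85,0,0,16,0],[85,0,0,0,0],[85,0,0,0,0],[85,0,0,0,0]]' 40;  python3 -m inch '[[45,0,0,0,0],[45,0,0,0,0],[45,0,0,0,0],[45,0,0,0,0],[45,0,0,0,0],[45,0,0,0,0]]'; python3 -m inch '[[45,0,0,-3,0],[45,0,0,-20,0],[45,0,0,-40,0],[45,0,0,-40,0],[45,0,0,0,0],[45,0,0,0,0],[45,0,0,0,0]]'; python3 - <<'E'
from h import *
a=np.radians(13.8);e=np.array([-np.sin(a),np.cos(a)])
t=np.array([.4941,.0172])-.048*e;go((*t,.16),13.8)
E
```

```text
time: 38.55
ee_pos: [0.5134, -0.3674, 0.042]
orientation: [0.001, 0.993, 0.12, 0.001]
wrist_force: [-0.1, -0.3, 0.3]
gripper_width: 0.994
time: 39.15
ee_pos: [0.5127, -0.3669, 0.0414]
orientation: [0.001, 0.993, 0.12, 0.001]
wrist_force: [0.0, 0.7, 6.1]
gripper_width: 0.622
time: 39.85
ee_pos: [0.5102, -0.365, 0.1406]
orientation: [-0.002, 0.993, 0.12, -0.002]
wrist_force: [0.1, 0.6, -2.4]
gripper_width: 0.621
t39.85 tcp [ 0.5102 -0.365   0.1406] yaw 13.8 tilt [-0.004  0.003 -1.   ] turn -0.001 shift [  75.5 -327.1  -18.4] w 0.621
```

```bash
python3 -m inch '[[45,6,-20,-10,0],[45,10,-42,-10,0],[45,10,-45,0,0],[45,10,-45,0,0],[45,10,-45,0,0],[45,10,-45,0,0],[45,10,-40,0,0],[45,6,-28,0,0],[45,3.5,-17,0,0],[45,0,0,0,0],[45,0,0,0,0],[45,0,0,0,0],[45,0,0,0,0],[45,0,0,0,0]]'; python3 - <<'E'
from h import *
a=np.radians(13.8);e=np.array([-np.sin(a),np.cos(a)]);n=np.array([np.cos(a),np.sin(a)])
t=np.array([.4941,.0172])-.048*e;go((*t,.0455),13.8)
c=cam("wrist");I,D=r.get_image("wrist");P=cloud(c,D);Z=P[...,2]
q=P[(D>0)];d=q[:,:2]-np.array([.4941,.0172]);A=d@e;X=d@n
for nm,z0,z1,a0,a1,x in(("pot",.1,.17,-.1,-.01,.03),("heel",.07,.09,-.021,.025,.03),("rim",.034,.05,.03,.1,.045)):
    k=(q[:,2]>z0)&(q[:,2]<z1)&(A>a0)&(A<a1)&(np.abs(X)<x)
    if k.sum(): print(nm,k.sum(),"along",A[k].min().round(4),A[k].max().round(4),"across",X[k].min().round(4),X[k].max().round(4))
E
```

```text
time: 41.25
ee_pos: [0.5075, -0.0316, 0.1628]
orientation: [0.0, 0.993, 0.119, -0.0]
wrist_force: [-0.2, 0.5, -2.1]
gripper_width: 0.619
t41.25 tcp [ 0.5075 -0.0316  0.1628] yaw 13.7 tilt [-0. -0. -1.] turn -0.002 shift [ -1.3  -2.6 117.3] w 0.619
pot 7485 along -0.0755 -0.0234 across -0.0298 0.0299
heel 4496 along -0.0162 0.0235 across -0.028 0.0261
rim 2032 along 0.0301 0.0856 across -0.0365 0.0367
```

```bash
python3 -m inch '[[45,-1.2,-2,20,0],[45,0,0,30,0],[45,0,0,25,0],[45,0,0,15,0],[45,0,0,5,0],[45,0,0,0,0],[45,0,0,0,0],[45,0,0,0,0]]'; python3 - <<'E'
from h import *
a=np.radians(13.8);e=np.array([-np.sin(a),np.cos(a)])
t=np.array([.4941,.0172])-.048*e;go((*t,.0465),13.8)
E
```

```text
time: 42.1
ee_pos: [0.5071, -0.0293, 0.0692]
orientation: [0.0, 0.993, 0.12, 0.001]
wrist_force: [-0.2, -0.2, -2.3]
gripper_width: 0.614
t42.10 tcp [ 0.5071 -0.0293  0.0692] yaw 13.7 tilt [ 0.003 -0.    -1.   ] turn -0.001 shift [-1.6 -0.3 22.7] w 0.614
```

```bash
python3 -m inch '[[45,-1,0,6,0],[45,0,0,6,0],[45,0,0,5,0],[45,0,0,3,0],[45,0,0,0,0],[45,0,0,0,0]]';python3 -m inch '[[45,0,0,2,0],[45,0,0,2,0],[45,0,0,0,0],[45,0,0,0,0]]'
```

```text
time: 42.7
ee_pos: [0.5048, -0.0293, 0.0477]
orientation: [-0.0, 0.993, 0.12, -0.0]
wrist_force: [-0.1, -0.8, -2.2]
gripper_width: 0.622
time: 43.1
ee_pos: [0.5054, -0.0293, 0.0472]
orientation: [-0.0, 0.993, 0.12, -0.001]
wrist_force: [-6.7, 0.7, 20.6]
gripper_width: 0.62
```

```bash
python3 -m inch '[[45,0,0,-3,0],[60,0,0,0,0],[70,0,0,0,0],[80,0,0,0,0],[85,0,0,0,0],[85,0,0,0,0],[85,0,0,-20,0],[85,0,0,-40,0],[85,0,0,-50,0],[85,0,0,-50,0],[85,0,0,-50,0],[85,0,20,0,0],[85,0,30,0,0],[85,0,40,0,0],[85,0,40,0,0],[85,0,0,0,0],[85,0,0,0,0],[85,0,0,0,0]]'; python3 - <<'E'
from h import *
go((.45,-.1,.25),13.8)
c=cam("top");I,D=r.get_image("top");P=cloud(c,D);Z=P[...,2]
for nm,x,y in(("block",.453,.373),):
    q=P[(D>0)&(np.hypot(P[...,0]-x,P[...,1]-y)<.03)&(Z>.12)&(Z<.2)];print("handle",len(q),q.mean(0),q.max(0))
a=np.radians(13.8)
for n in("wrist","top"):
    c=cam(n);I,D=r.get_image(n);P=cloud(c,D);q=P[D>0];o=np.array([.4941,.0172]) if n=="wrist" else np.array([.4964,.0164])
    d=q[:,:2]-o;A=d@[-np.sin(a),np.cos(a)];X=d@[np.cos(a),np.sin(a)]
    for nm,a0,a1 in(("pot",-.079,-.02),("heel",-.014,.02),("jar",.03,.079)):
        k=(q[:,2]>.07)&(q[:,2]<.1)&(A>a0)&(A<a1)&(abs(X)<.034);m=q[k]
        if k.sum()>9:
            f=np.linalg.lstsq(np.c_[m[:,:2],np.ones(len(m))],m[:,2],rcond=None)[0]
            print(n,nm,k.sum(),"z",np.percentile(m[:,2],[5,50,95]).round(4),"along",A[k].min().round(4),A[k].max().round(4),"across",X[k].min().round(4),X[k].max().round(4),"slope",f[:2].round(3))
    cv2.imwrite("pics/end_%s.png"%n,I[...,::-1])
E
```

```text
time: 44.9
ee_pos: [0.5352, -0.1547, 0.2564]
orientation: [-0.001, 0.993, 0.12, -0.001]
wrist_force: [0.1, -0.1, -0.3]
gripper_width: 0.998
t44.90 tcp [ 0.5352 -0.1547  0.2564] yaw 13.8 tilt [-0.001  0.001 -1.   ] turn -0.001 shift [-69.7 -73.4   6.6] w 0.998
handle 66 [0.4508256  0.36891931 0.16507196] [0.45928256 0.37840104 0.18420556]
wrist pot 927 z [0.0718 0.0807 0.0823] along -0.0745 -0.0214 across -0.0257 0.0269 slope [ 0.008 -0.032]
top pot 95 z [0.0728 0.0814 0.087 ] along -0.0739 -0.0208 across -0.027 0.0259 slope [-0.004  0.005]
top heel 267 z [0.0756 0.0803 0.0843] along -0.0138 0.0197 across -0.0288 0.0246 slope [ 0.019 -0.026]
top jar 275 z [0.0797 0.0836 0.0882] along 0.0303 0.0753 across -0.0229 0.0243 slope [ 0.034 -0.006]
```

View pics/end_wrist.png

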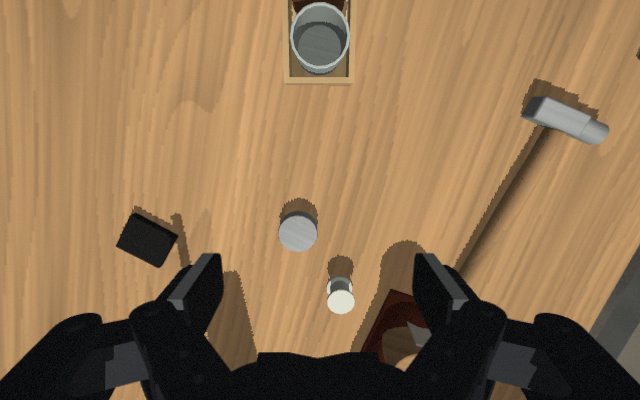

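```bash
python3 -c "
from plant import r
print(r.finish_job(), r.observe()['time'])"
```

```text
the job is handed in; nothing more can be done
the job is handed in; nothing more can be done
```

The job is done and handed in at about 45 s of the 72 s allowed; no verdict is reported. I took the middle-sized brush, the one in the block. I scrubbed the pot to the bottom, up about 48 mm and down again, feeling contact with the bottom both times. I stood the brush back in its block, then set the jar, heel and pot into the tray, with the heel's longer side across.

- **Tray:** Tops measured about 81 mm (pot), 80 mm (heel) and 83.5 mm (jar), against 81, 79 and 83 mm expected when they stand on the floor. There are gaps between all three. The fitted slopes of their tops came out at 0.035 rad or less.
- **Brush:** After release its handle was within about 1.5 mm of the block's axis at the right height. The last top view still shows it upright there.
- **Bystanders:** I touched none of them, but I did not re-measure their positions at the end.

**One mistake:** a mistyped row pressed the gripped brush 15 mm down in its block before lifting. It slid about 8 mm up in the fingers, so I re-measured it before scrubbing. The peak force in that moment was not recorded, so I can't say how close it came to the limits.

The wrist and top cameras disagreed by about 2–4 mm. I did all the fine placing in the wrist camera's frame, so that offset cancels between pick and place.

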